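# Turn the decorating stand so the gingerbread house faces front

## Robot

A 6-joint arm with a two-finger parallel gripper is mounted at the origin on the work surface. World frame = base frame: x ahead of the robot, y to its left, z up, the work surface at z = 0. Lengths are in m, angles in degrees, forces in N, time in s.
With the tool pointing down it reaches from about 0.35 to 0.775 m from the base axis. Payload 7.3 kg.
Tool frame: the origin (TCP) lies where the fingers leave the gripper's body, on its centre line; the fingertips stand 66 mm ahead of it and the grasp point (between the pads) lies 47 mm ahead of it (robot.tcp_to_tips is the distance from the TCP to the fingertips, in m); z points along the fingers, y is the line along which they close (so a half turn about z gives the same grasp; the last joint's range is limited). The gripper opens to 92 mm and grips with 3 to 60 N. Pads are 19 mm wide; open, the fingers measure 130 mm over their backs; the gripper's body (75 mm by 190 mm) begins 47 mm behind the grasp point.
Start: joints at [-8.365, 19.595, 87.324, -0, 73.075, -8.365], TCP at [0.525, 0, 0.292] pointing down, gripper open.
Joint ranges: [-145.02, 145.02], [-44.19, 115.74], [2.07, 154.8], [-57.11, 237.11], [16.16, 152.29], [-177.93, 177.93]. Speed limits (degrees/s): [147.25, 147.25, 180, 180, 180, 180].

## Interface

Orientations are given as a 3x3 rotation matrix whose columns are the frame's x, y, z axes.
In Python, from plant import robot gives the robot as it stands. The module is installed in compiled form; this text tells all that it offers.
- The arm moves only by the tool move_arm, never from a script. Its argument "series" is a list of rows, each an object of numbers: "jaw": the opening, from -1 (shut) to 1 (fully open), so that 0 is half open; "tx", "ty", "tz": the shift along the tool's x, y, z in units of 400 mm (1.0 is 400 mm); "rx", "ry", "rz": the turn, a rotation vector about the tool's x, y, z in units of 360 degrees (1.0 is 360 degrees). A call has 1 to 8 rows; each row is the pose to reach, as a shift and turn from the pose commanded when the call began, along the tool's axes at that moment, turning the shorter way round; what a row does not reach only later rows make up. A row lasts 1/12 s, in which the tool goes at most 41.7 mm and 7.16 degrees, less where a joint would pass 70% of its speed; a pose out of reach is approached as far as the arm can. A call with a number of a shift or a turn outside -1 to 1 is refused whole. A call with a gripper value outside its range is refused whole. The fingers move at their own pace and stop on an object; "grip_force" is the grip in N (left out, the last holds). Time passes only in rows, so rows that repeat a pose let the fingers close. It gives the time, the measured TCP pose, the force, the opening and the grip force at its end, in the units of the state.
- robot.read_state(): the state, without advancing time (a new reading comes with each control period).
- robot.capture(name): name is "scene" or "side" or "wrist"; returns a dict with "pixels" (400x640x3 uint8, red, green, blue), "range_z" (400x640 float32, m along the optical axis (not along the pixel's ray), 0 where there is no reading), "fx", "fy", "cx", "cy" (pixels), "extrinsics" (4x4, takes a point from world to camera coordinates); the wrist camera has in their place "mount" (4x4, takes a point from camera to tool coordinates, whose origin is the TCP and whose axes are the flange's). Camera axes: x right, y up, looking along -z (the intrinsics and any distortion apply to the point x, -y, -z); pixel columns grow to the right and rows downward; lengths in m; the calibration is good to about 2 mm. The wrist camera is an equidistant fisheye: a pixel r from the principal point sees the ray r / f radians off the axis. A picture is of the moment at which its call begins: read the wrist's pose just before it.
- robot.close_job(): hands the job in; it is judged then, once.
The state is a dict: "clock": time; "q": joint angles; "qvel": joint speeds; "effort": joint torques, N m; "ee_pos": TCP position; "tcp_rot": TCP orientation; "contact_force": force on the tool from outside, world axes, zero at the start; "torque": the same for the moment, N m; "finger_gap": finger opening in m; "gripper_force": force on a finger pad.
Only numpy, scipy, OpenCV 4.12 (cv2) and the standard library are available. Lean on these libraries where they do the work, as an engineer would, in place of code of your own. Each camera call takes 0.05 s, during which the arm holds its last target. There are 200 camera calls.

## Task

Turn the decorating stand by pushing its rim, or the pegs on the rim, with your fingertips until the doorway of the gingerbread house looks straight out over the flat pointer of the stand's foot. The house stands loose on the stand: do not touch it, let it slide off centre or lift it. Leave the stand at rest and the bottle, jar and mug where they are.

Things in the scene. Friction and masses are not known exactly. Their poses are not given: they have to be found in the camera images.
- stand: fixed aluminium foot of the turntable, 170 mm across, with a 52 mm column. Origin: centre of its underside, on the turning axis; z up. Its flat pointer tongue (24 mm wide, 6 mm thick, diamond-shaped end) lies on the work surface along the foot's own -x axis, tip 245 mm from the turning axis. The foot never moves in a run; the pointer is within 40 degrees of straight towards the robot (world -x)
- plate: turning plate of the stand, a grey disc 240 mm across, 16 mm thick, with six finger pegs on its rim. Origin: centre of its underside on the turning axis, 62 mm above the work surface (top at 78 mm). It turns any number of times either way about z, with light friction (under 1 N at a peg), and stays where it is left. The pegs stand at 0, 60, 120, 180, 240, 300 degrees from its x axis
- peg_ball (a point): centre of the ball on the peg that lies on the plate's +x axis, 160 mm from the turning axis, 70 mm above the work surface. All six pegs are alike: level aluminium rods 12 mm thick sticking out from the rim, ending in a ball of 18 mm diameter, outermost point 169 mm from the axis. Around and under the pegs is free space down to the work surface or the 6 mm pointer
- house: gingerbread house, about 0.4 kg, loose near the middle of the plate at any yaw, turning along with it. Origin: centre of the underside of its board (128 mm along x, 92 mm along y); z up. The roof ridge runs along x, 102 mm above the origin; a chimney at the +x end reaches 122 mm. The doorway is in the gable at the -x end, under a small flat porch roof on two posts, and looks along the house's -x axis
- porch (a point): middle of the front edge of the flat porch roof above the doorway, 64 mm from the house's origin along the house's -x axis and 53 mm above the underside of its board
- bottle: upright drinks bottle, 62 mm diameter, 165 mm high; origin at the centre of its underside; a bystander 0.39 m or more to the robot's left or right
- jar: upright closed jar, 64 mm diameter, 85 mm high; origin at the centre of its underside; a bystander 0.39 m or more to the robot's left or right
- mug: upright white mug, 76 mm diameter, 90 mm high, with a handle on its +y side; origin at the centre of its underside; a bystander 0.39 m or more to the robot's left or right
Mind the look-alikes: they are no part of the job. Leave any blue or purple look-alike of the house alone.

How it is judged:
By the outcome, as a careful person would: the job done as asked, in the order asked, and still so for the second after the job is handed in, with the robot touching nothing.
It also fails if it takes over 54 s, if anything falls off the work surface, if the arm or the gripper's body presses on something with over 40 N, if the wrist force passes 120 N, or if a joint passes its speed limit or range.

## Working session

There is one attempt and no reset: what is moved stays moved. The work goes in short steps, Python scripts to look and compute and a tool call to move; the robot and the scene stay as the last step left them, time stands still between calls to the robot, and variables do not carry over. Pictures are saved under pics/ and viewed, at most 10 in all, crops included, and the job is handed in when it is done.

Besides the shell and the picture viewer there is one more tool, called after "Request:" as name([rows], argument=value, ...), one row to a line, values as JSON. move_arm: Moves the arm, as the interface text tells. Shifts and turns lie within -1 to 1; 1 stands for 400 mm of shift or 360 degrees of turn. Its arguments: {"type":"object","properties":{"series":{"type":"array","items":{"type":"object","properties":{"jaw":{"type":"number"},"tx":{"type":"number"},"ty":{"type":"number"},"tz":{"type":"number"},"rx":{"type":"number"},"ry":{"type":"number"},"rz":{"type":"number"}}}},"grip_force":{"type":"number"}},"required":["series"]}

```bash
mkdir -p pics; cat > h.py <<'E'
import numpy as np, cv2
from plant import robot
def cap(n):
    c=robot.capture(n); return c
def pts(c):
    # world points per pixel from depth (pinhole cams)
    z=c["range_z"]; v,u=np.mgrid[0:400,0:640]
    p=np.stack([(u-c["cx"])/c["fx"]*z,-(v-c["cy"])/c["fy"]*z,-z,np.ones_like(z)],-1)
    return (p@np.linalg.inv(c["extrinsics"]).T)[...,:3]
E
python3 - <<'E'
from h import *
a=cap("scene");b=cap("side")
for n,c in(("scene",a),("side",b)):
    cv2.imwrite(f"pics/{n}0.png",c["pixels"][...,::-1]); np.savez(n+"0.npz",**c)
    print(n,c["fx"],c["cx"],c["cy"],np.linalg.inv(c["extrinsics"])[:3].round(3).tolist(),[k for k in c])
s=robot.read_state();print(s["ee_pos"],np.round(s["tcp_rot"],3),s["clock"])
E
```

```text
scene 466.0724299393346 315.87154694886624 193.00556312029877 [[0.764, -0.551, 0.335, 1.016], [0.645, 0.662, -0.382, -0.467], [-0.011, 0.508, 0.861, 1.178]] ['pixels', 'range_z', 'fx', 'fy', 'cx', 'cy', 'extrinsics']
side 442.19648173615104 313.2646020566941 204.00555313502636 [[0.807, 0.394, -0.44, 0.066], [-0.591, 0.521, -0.617, -0.703], [-0.014, 0.757, 0.653, 0.872]] ['pixels', 'range_z', 'fx', 'fy', 'cx', 'cy', 'extrinsics']
[5.24735757e-01 6.39235379e-05 2.91627735e-01] [[-0.     1.    -0.001]
 [ 1.     0.     0.   ]
 [ 0.    -0.001 -1.   ]] 0.1
```

View pics/scene0.png

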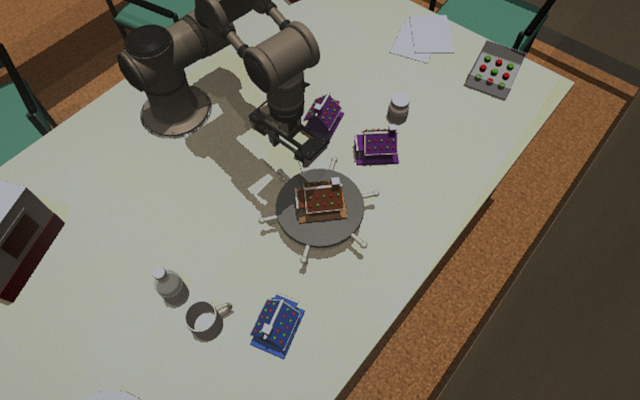

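View pics/side0.png

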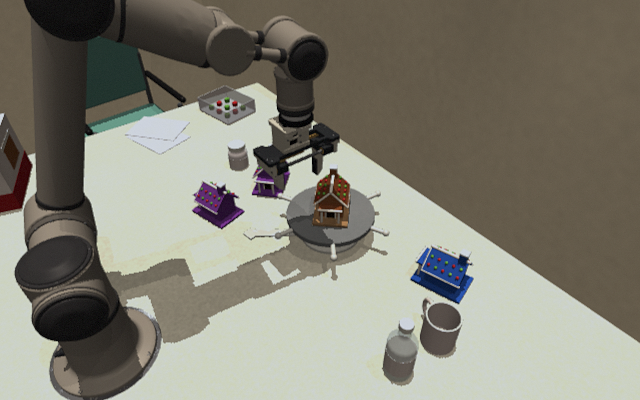

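The house I want could be confused with four objects in scene0: the brown house on the plate (322,200), blue (277,325), purple (322,115) and purple (377,147). I choose the brown one on the grey plate. In side0 it is at (332,200) with the porch facing the camera, and the pointer's diamond is at about (252,233).

```bash
python3 - <<'E'
from h import *
out=[]
for n,(u0,v0,u1,v1) in(("scene",(240,140,400,270)),("side",(235,155,395,285))):
    c=dict(np.load(n+"0.npz")); P=pts(c); ok=c["range_z"]>0
    im=c["pixels"]; hsv=cv2.cvtColor(im,cv2.COLOR_RGB2HSV)
    out.append(cv2.resize(im[v0:v1,u0:u1,::-1],None,fx=2.45,fy=2.45,interpolation=cv2.INTER_CUBIC))
    reg=np.zeros(ok.shape,bool); reg[v0:v1,u0:u1]=1
    m=ok&reg&(abs(P[...,2]-.078)<.005)&(hsv[...,1]<60)
    q=P[m][:,:2]; (x,y),r=cv2.minEnclosingCircle(q.astype(np.float32)); 
    # algebraic outline fit
    C=np.median(q,0)
    for _ in range(10):
        d=np.linalg.norm(q-C,axis=1); a=np.arctan2(*(q-C).T[::-1]); k=(a//.1).astype(int)
        e=np.array([q[(k==j)&(d<.13)][np.argmax(d[(k==j)&(d<.13)])] for j in set(k) if ((k==j)&(d<.13)).sum()>3])
        A=np.c_[2*e,np.ones(len(e))]; s=np.linalg.lstsq(A,(e**2).sum(1),rcond=None)[0]; C=s[:2]; R=np.sqrt(s[2]+C@C)
    print(n,"plate",C.round(4),R.round(4),"z",np.median(P[m][:,2]).round(4))
    D=np.linalg.norm(P[...,:2]-C,axis=2)
    m=ok&reg&(abs(P[...,2]-.072)<.014)&(D>.148)&(D<.175)
    nn,lab,st,ce=cv2.connectedComponentsWithStats(m.astype(np.uint8))
    for i in range(1,nn):
        if st[i,4]>8:
            p=P[lab==i].mean(0)-[*C,0]; print(" peg",ce[i].round(),p.round(3),np.degrees(np.arctan2(p[1],p[0])).round(1),st[i,4])
    m=ok&reg&(P[...,2]>.003)&(P[...,2]<.012)&(D>.13)&(D<.26)
    print(" ptr",m.sum(),(np.median(P[m][:,:2],0)-C).round(3))
    hs=(hsv[...,1]>90)&(hsv[...,0]<22)&ok&(D<.11)&(P[...,2]>.08)
    for lo,hi in((.08,.095),(.165,.185)):
        k=hs&(P[...,2]>lo)&(P[...,2]<hi); q=P[k][:,:2]
        if len(q)>5: r=cv2.minAreaRect((q*1000).astype(np.float32)); print(" house",lo,len(q),r, "rel",(np.array(r[0])/1000-C).round(3))
cv2.imwrite("pics/crop.png",np.hstack(out))
E
```

```text
scene plate [ 0.6206 -0.0037] 0.1206 z 0.0774
 peg [333. 160.] [-0.066  0.142  0.076] 114.9 30
 peg [279. 172.] [-0.156  0.012  0.075] 175.7 34
 peg [375. 194.] [0.093 0.127 0.075] 54.0 38
 peg [262. 220.] [-0.089 -0.131  0.074] -124.3 41
 peg [362. 245.] [ 0.158 -0.016  0.075] -5.6 44
 peg [303. 259.] [ 0.068 -0.145  0.075] -65.0 47
 ptr 1036 [-0.019  0.09 ]
 house 0.08 402 ((623.0902709960938, 1.8680191040039062), (127.01941680908203, 109.79412841796875), 43.23423385620117) rel [0.002 0.006]
 house 0.165 178 ((627.6701049804688, -2.553497314453125), (93.38916015625, 34.92224884033203), 52.77705764770508) rel [0.007 0.001]
side plate [ 0.6188 -0.0073] 0.1202 z 0.0764
 peg [377. 194.] [ 0.156 -0.014  0.073] -5.3 35
 peg [281. 196.] [-0.068  0.142  0.072] 115.6 34
 peg [385. 233.] [ 0.066 -0.144  0.073] -65.5 43
 peg [279. 236.] [-0.159  0.012  0.073] 175.6 44
 peg [334. 257.] [-0.092 -0.131  0.073] -125.2 48
 ptr 300 [-0.135  0.123]
 house 0.08 409 ((613.6889038085938, -15.564186096191406), (101.28193664550781, 91.40611267089844), 46.75760269165039) rel [-0.005 -0.008]
 house 0.165 103 ((625.2816772460938, -3.7323646545410156), (88.67752838134766, 33.701290130615234), 39.32282257080078) rel [0.006 0.004]
```

View pics/crop.png

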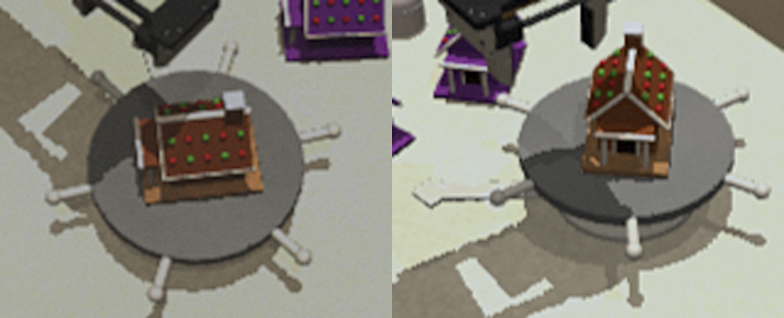

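The crop confirms the choice. The brown house has its chimney at crop (233,100) in the scene half. Its porch doorway is at (625,145) in the side half, and the pointer tip is at about (415,195), side pixel (244,235).

```bash
cat >> h.py <<'E'
def ray(c,u,v,z):
    T=np.linalg.inv(c["extrinsics"]); d=T[:3,:3]@[(u-c["cx"])/c["fx"],-(v-c["cy"])/c["fy"],-1]
    return (T[:3,3]+d*(z-T[2,3])/d[2])
def ang(v): return float(np.degrees(np.arctan2(v[1],v[0])).round(1))
def house(c,C):
    """yaw of door direction from ridge points (two lowest-risk cues: ridge line; chimney end)"""
    P=pts(c); D=np.linalg.norm(P[...,:2]-C,axis=2); ok=(c["range_z"]>0)&(D<.1)
    r=P[ok&(P[...,2]>.173)&(P[...,2]<.186)][:,:2]; ch=P[ok&(P[...,2]>.19)&(P[...,2]<.21)][:,:2]
    a=P[ok&(P[...,2]>.083)&(P[...,2]<.21)][:,:2]
    w=r[np.linalg.norm(r-ch.mean(0),axis=1)>.02]
    vx,vy,x,y=cv2.fitLine(w.astype(np.float32),cv2.DIST_HUBER,0,.01,.01).ravel()
    d=np.array([vx,vy]); d*=-np.sign(d@(ch.mean(0)-w.mean(0)))
    e=(w-[x,y])@d
    return ang(d),w.shape,np.round(np.array([x,y])-C,4),np.round([e.min(),e.max()],3),np.round(ch.mean(0)-C,4)
E
python3 - <<'E'
from h import *
C=np.array([.6197,-.0055])
for n in("scene","side"):
    c=dict(np.load(n+"0.npz")); print(n,house(c,C))
    if n=="side":
        P=pts(c); hsv=cv2.cvtColor(c["pixels"],cv2.COLOR_RGB2HSV)
        t=ray(c,244.4,234.6,.006); print("tip",t,ang(t[:2]-C),np.linalg.norm(t[:2]-C))
        D=np.linalg.norm(P[...,:2]-C,axis=2); 
        m=(P[...,2]>.0025)&(P[...,2]<.012)&(D>.18)&(D<.26)&(np.mgrid[0:400,0:640][1]<290)&(P[...,1]>0)&(P[...,0]<.55)
        q=P[m][:,:2]-C; a=np.degrees(np.arctan2(q[:,1],q[:,0])); print(len(q),np.median(a),np.percentile(a,[2,98]),np.linalg.norm(q,axis=1).max())
        f=[ray(c,235+(x-392)/2.45,155+y/2.45,.078)[:2] for x,y in((584,167),(668,177))]
        d=f[1]-f[0]; print("front edge",np.linalg.norm(d),ang([d[1],-d[0]]),(np.mean(f,0)-C))
E
```

```text
scene (-133.89999389648438, (91, 2), array([-0.0036, -0.0096]), array([-0.029,  0.03 ]), array([0.0305, 0.0273]))
side (-133.0, (48, 2), array([-0.007 , -0.0123]), array([-0.03 ,  0.029]), array([0.0273, 0.0249]))
tip [0.41941783 0.12512375 0.006     ] 146.9 0.23911401147086106
144 145.4829545505971 [134.84527494 166.88908502] 0.25717790009674024
front edge 0.09031812264424209 -136.9 [-0.033015   -0.04296815]
```

Request:
move_arm([
  {"jaw":-0.05,"tx":-0.1,"ty":0.01,"rz":0.02},
  {"jaw":-0.05,"tx":-0.2,"ty":0.02,"rz":0.04},
  {"jaw":-0.05,"tx":-0.3,"ty":0.035,"rz":0.06},
  {"jaw":-0.05,"tx":-0.3,"ty":0.035,"rz":0.08},
  {"jaw":-0.05,"tx":-0.3,"ty":0.035,"rz":0.098},
  {"jaw":-0.05,"tx":-0.3,"ty":0.035,"tz":0.1,"rz":0.098},
  {"jaw":-0.05,"tx":-0.3,"ty":0.035,"tz":0.2,"rz":0.098},
  {"jaw":-0.05,"tx":-0.3,"ty":0.035,"tz":0.3,"rz":0.098},
])

```text
schema error: expected keys jaw, tx, ty, tz, rx, ry, rz
```

```bash
python3 - <<'E'
from h import *
s=robot.read_state(); R=s["tcp_rot"]; print(s["ee_pos"],ang(R[:2,0]),s["finger_gap"],s["contact_force"],s["clock"])
C=np.array([.6197,-.0055])
o=[]
for n in("scene","side"):
    c=cap(n); np.savez(n+"1.npz",**c); print(house(c,C)); o.append(c["pixels"][120:300,220:420,::-1])
cv2.imwrite("pics/b.png",cv2.resize(np.hstack(o),None,fx=2,fy=2,interpolation=cv2.INTER_CUBIC))
E
```

```text
[5.24735757e-01 6.39235379e-05 2.91627735e-01] 90.0 0.09189999340600427 [-0.55974051 -0.6431661  -0.16255592] 0.1
(-134.89999389648438, (87, 2), array([-0.0026, -0.0097]), array([-0.028,  0.03 ]), array([0.0305, 0.0272]))
(-133.10000610351562, (49, 2), array([-0.0075, -0.0126]), array([-0.031,  0.028]), array([0.0278, 0.0251]))
```

View pics/b.png

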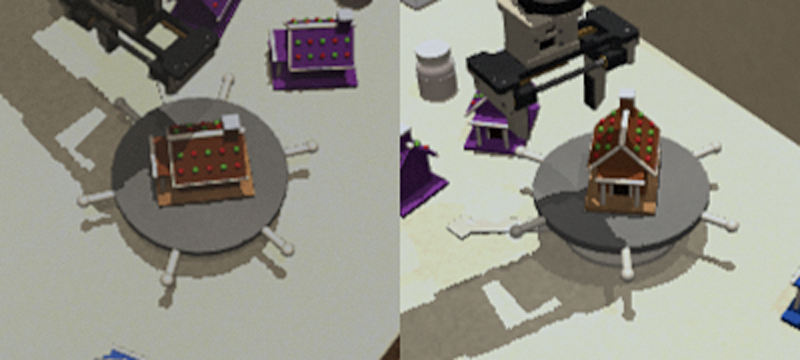

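The picture is unchanged because the move was refused: every row needs all the keys.

Request:
move_arm([
  {"jaw":-0.05,"tx":-0.1,"ty":0.01,"tz":0,"rx":0,"ry":0,"rz":0.02},
  {"jaw":-0.05,"tx":-0.2,"ty":0.02,"tz":0,"rx":0,"ry":0,"rz":0.04},
  {"jaw":-0.05,"tx":-0.3,"ty":0.035,"tz":0,"rx":0,"ry":0,"rz":0.06},
  {"jaw":-0.05,"tx":-0.3,"ty":0.035,"tz":0,"rx":0,"ry":0,"rz":0.08},
  {"jaw":-0.05,"tx":-0.3,"ty":0.035,"tz":0,"rx":0,"ry":0,"rz":0.098},
  {"jaw":-0.05,"tx":-0.3,"ty":0.035,"tz":0.1,"rx":0,"ry":0,"rz":0.098},
  {"jaw":-0.05,"tx":-0.3,"ty":0.035,"tz":0.2,"rx":0,"ry":0,"rz":0.098},
  {"jaw":-0.05,"tx":-0.3,"ty":0.035,"tz":0.3,"rx":0,"ry":0,"rz":0.098},
])

```text
clock: 0.87
ee_pos: [0.5391, -0.1202, 0.1713]
tcp_rot: [[0.578, 0.816, 0.002], [0.816, -0.578, -0.001], [0.001, 0.002, -1.0]]
contact_force: [-0.5, -0.8, -0.7]
finger_gap: 0.0452
gripper_force: 0.0
```

```bash
python3 - <<'E'
from h import *
s=robot.read_state(); R=s["tcp_rot"]; print(s["ee_pos"],ang(R[:2,0]),s["finger_gap"],s["contact_force"],s["clock"])
C=np.array([.6197,-.0055])
o=[]
for n in("scene","side"):
    c=cap(n); np.savez(n+"1.npz",**c); o.append(c["pixels"][120:300,220:420,::-1])
cv2.imwrite("pics/b1.png",cv2.resize(np.hstack(o),None,fx=2,fy=2,interpolation=cv2.INTER_CUBIC))
E
```

```text
[ 0.53905751 -0.12019898  0.17134626] 54.7 0.045233460424446675 [-0.48988701 -0.84089902 -0.67209045] 0.8667
```

View pics/b1.png

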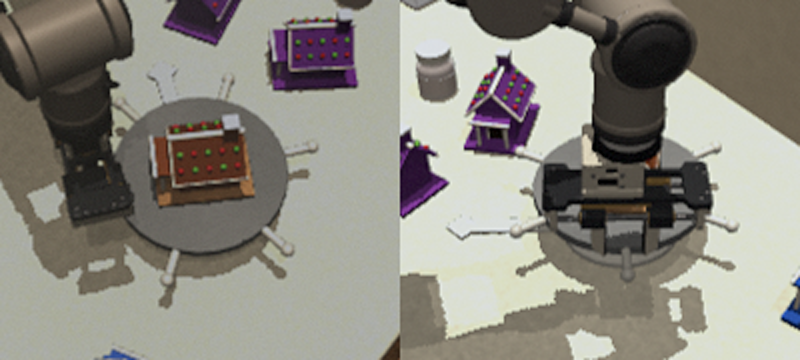

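The fingers straddle the peg whose ball is at crop (628,270). Next I lower onto it and narrow the gap to about 20 mm.

Request:
move_arm([
  {"jaw":-0.05,"tx":0,"ty":0,"tz":0.05,"rx":0,"ry":0,"rz":0},
  {"jaw":-0.05,"tx":0,"ty":0,"tz":0.1,"rx":0,"ry":0,"rz":0},
  {"jaw":-0.05,"tx":0,"ty":0,"tz":0.15,"rx":0,"ry":0,"rz":0},
  {"jaw":-0.2,"tx":0,"ty":0,"tz":0.15,"rx":0,"ry":0,"rz":0},
  {"jaw":-0.3,"tx":0,"ty":0,"tz":0.15,"rx":0,"ry":0,"rz":0},
  {"jaw":-0.4,"tx":0,"ty":0,"tz":0.15,"rx":0,"ry":0,"rz":0},
  {"jaw":-0.5,"tx":0,"ty":0,"tz":0.15,"rx":0,"ry":0,"rz":0},
  {"jaw":-0.55,"tx":0,"ty":0,"tz":0.15,"rx":0,"ry":0,"rz":0},
])

```text
clock: 1.63
ee_pos: [0.5398, -0.1202, 0.1139]
tcp_rot: [[0.578, 0.816, 0.003], [0.816, -0.578, -0.001], [0.001, 0.003, -1.0]]
contact_force: [0.6, -0.0, -0.1]
finger_gap: 0.0218
gripper_force: 0.0
```

```bash
python3 - <<'E'
from h import *
s=robot.read_state(); print(s["ee_pos"],s["finger_gap"],s["contact_force"],s["clock"])
C=np.array([.6197,-.0055])
c=dict(np.load("scene1.npz")); P=pts(c); D=np.linalg.norm(P[...,:2]-C,axis=2)
v,u=np.mgrid[0:400,0:640]
m=(u>285)&(u<320)&(v>145)&(v<175)&(P[...,2]>.003)&(P[...,2]<.012)&(D>.15)
nn,lab,st,ce=cv2.connectedComponentsWithStats(m.astype(np.uint8)); i=1+st[1:,4].argmax()
q=P[lab==i][:,:2]-C; a=np.degrees(np.arctan2(q[:,1],q[:,0])); d=np.linalg.norm(q,axis=1)
print(len(q),np.median(a),d.min(),d.max(),ang(q[d>d.max()-.008].mean(0)))
for b in np.arange(.16,.25,.01):
    k=abs(d-b)<.005
    if k.sum()>2: print(b.round(2),k.sum(),a[k].min().round(1),a[k].max().round(1))
cv2.imwrite("pics/p.png",np.hstack([cv2.resize(dict(np.load(f))["pixels"][y:y+50,x:x+65,::-1],None,fx=6,fy=6,interpolation=cv2.INTER_CUBIC) for f,x,y in(("scene1.npz",280,140),("side1.npz",235,210))]))
E
```

```text
[ 0.53979898 -0.12023072  0.11391226] 0.02181207941047499 [ 0.57110953 -0.04044146 -0.09819729] 1.6333
169 144.6132155251758 0.16429093197767217 0.24716181954015928 144.9
0.17 21 140.7 148.6
0.18 21 141.0 149.2
0.19 17 140.6 149.6
0.2 15 140.2 147.2
0.21 21 138.8 148.3
0.22 37 139.3 150.7
0.23 24 138.1 148.6
0.24 11 141.8 147.8
```

View pics/p.png

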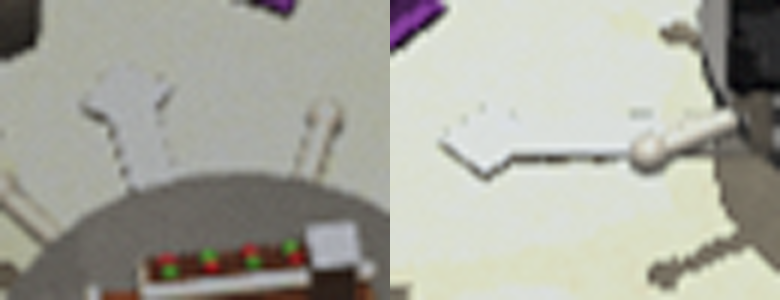

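The pointer's diamond is centred near scene pixel (301,157), with the tip at about (301,150), and its direction is about 145°. The house needs about 80° clockwise, so I sweep gently.

Request:
move_arm([
  {"jaw":-0.55,"tx":0,"ty":-0.003,"tz":0,"rx":0,"ry":0,"rz":0.0014},
  {"jaw":-0.55,"tx":0,"ty":-0.0061,"tz":0,"rx":0,"ry":0,"rz":0.0028},
  {"jaw":-0.55,"tx":0.0002,"ty":-0.0122,"tz":0,"rx":0,"ry":0,"rz":0.0056},
  {"jaw":-0.55,"tx":0.0005,"ty":-0.0183,"tz":0,"rx":0,"ry":0,"rz":0.0083},
  {"jaw":-0.55,"tx":0.001,"ty":-0.0274,"tz":0,"rx":0,"ry":0,"rz":0.0125},
  {"jaw":-0.55,"tx":0.0019,"ty":-0.0366,"tz":0,"rx":0,"ry":0,"rz":0.0167},
  {"jaw":-0.55,"tx":0.0034,"ty":-0.0487,"tz":0,"rx":0,"ry":0,"rz":0.0222},
  {"jaw":-0.55,"tx":0.0053,"ty":-0.0608,"tz":0,"rx":0,"ry":0,"rz":0.0278},
])

```text
clock: 2.3
ee_pos: [0.5201, -0.1041, 0.1123]
tcp_rot: [[0.713, 0.702, 0.0], [0.702, -0.713, -0.0], [-0.0, 0.0, -1.0]]
contact_force: [0.3, -0.8, -0.2]
finger_gap: 0.021
gripper_force: 0.2
```

```bash
python3 - <<'E'
from h import *
C=np.array([.6197,-.0055])
s=robot.read_state(); p=s["ee_pos"][:2]-C; print(np.linalg.norm(p),ang(p),ang(s["tcp_rot"][:2,0]),s["contact_force"],s["finger_gap"])
c=cap("scene"); print(house(c,C))
t,l,r=[ray(c,u,v,.006)[:2]-C for u,v in((300.8,150.3),(293.7,157.5),(308.7,154.7))]
print("scene",t,ang(t),l,r,ang((l+r)/2),ang(t-(l+r)/2),ang(np.array([(l-r)[1],-(l-r)[0]])))
c=dict(np.load("side1.npz")); t=ray(c,243.5,233.8,.006)[:2]-C; print(t,ang(t),np.linalg.norm(t))
d=np.array([ray(c,235+(x-390)/6,210+y/6,.006)[:2] for x,y in((515,153),(630,153))]); print("stem edge",ang(d[0]-d[1]))
E
```

```text
0.1401151814523616 -135.3 44.6 [ 0.28462106 -0.77701315 -0.22162421] 0.020974864183368785
(-142.39999389648438, (90, 2), array([ 0.0005, -0.0048]), array([-0.022,  0.036]), array([0.0341, 0.0222]))
scene [-0.19355779  0.1450087 ] 143.2 [-0.19250153  0.11076968] [-0.16401696  0.148021  ] 144.0 134.4 142.6
[-0.20072437  0.13492107] 146.1 0.24185525756448198
stem edge 143.0
```

Request:
move_arm([
  {"jaw":-0.55,"tx":0.0003,"ty":-0.0153,"tz":0,"rx":0,"ry":0,"rz":0.0069},
  {"jaw":-0.55,"tx":0.0013,"ty":-0.0305,"tz":0,"rx":0,"ry":0,"rz":0.0139},
  {"jaw":-0.55,"tx":0.003,"ty":-0.0457,"tz":0,"rx":0,"ry":0,"rz":0.0208},
  {"jaw":-0.55,"tx":0.0053,"ty":-0.0608,"tz":0,"rx":0,"ry":0,"rz":0.0278},
  {"jaw":-0.55,"tx":0.0083,"ty":-0.0758,"tz":0,"rx":0,"ry":0,"rz":0.0347},
  {"jaw":-0.55,"tx":0.0119,"ty":-0.0906,"tz":0,"rx":0,"ry":0,"rz":0.0417},
  {"jaw":-0.55,"tx":0.0162,"ty":-0.1052,"tz":0,"rx":0,"ry":0,"rz":0.0486},
  {"jaw":-0.55,"tx":0.0211,"ty":-0.1197,"tz":0,"rx":0,"ry":0,"rz":0.0556},
])

```text
clock: 3.02
ee_pos: [0.4924, -0.0641, 0.1123]
tcp_rot: [[0.909, 0.416, -0.0], [0.416, -0.909, -0.0], [-0.0, 0.0, -1.0]]
contact_force: [0.1, -0.4, 0.3]
finger_gap: 0.0202
gripper_force: 0.2
```

Request:
move_arm([
  {"jaw":-0.55,"tx":0.0003,"ty":-0.0153,"tz":0,"rx":0,"ry":0,"rz":0.0069},
  {"jaw":-0.55,"tx":0.0013,"ty":-0.0305,"tz":0,"rx":0,"ry":0,"rz":0.0139},
  {"jaw":-0.55,"tx":0.003,"ty":-0.0457,"tz":0,"rx":0,"ry":0,"rz":0.0208},
  {"jaw":-0.55,"tx":0.0053,"ty":-0.0608,"tz":0,"rx":0,"ry":0,"rz":0.0278},
  {"jaw":-0.55,"tx":0.0083,"ty":-0.0758,"tz":0,"rx":0,"ry":0,"rz":0.0347},
  {"jaw":-0.55,"tx":0.0119,"ty":-0.0906,"tz":0,"rx":0,"ry":0,"rz":0.0417},
  {"jaw":-0.55,"tx":0.0162,"ty":-0.1052,"tz":0,"rx":0,"ry":0,"rz":0.0486},
  {"jaw":-0.55,"tx":0.0211,"ty":-0.1197,"tz":0,"rx":0,"ry":0,"rz":0.0556},
])

```text
clock: 3.68
ee_pos: [0.4801, -0.017, 0.1122]
tcp_rot: [[0.997, 0.08, -0.0], [0.08, -0.997, -0.0], [-0.0, 0.0, -1.0]]
contact_force: [-0.1, -0.3, -0.5]
finger_gap: 0.0207
gripper_force: 0.2
```

```bash
python3 - <<'E'
from h import *
C=np.array([.6197,-.0055])
s=robot.read_state(); p=s["ee_pos"][:2]-C; print(np.linalg.norm(p),ang(p),ang(s["tcp_rot"][:2,0]),s["contact_force"],s["q"].round(1) if hasattr(s["q"],"round") else s["q"],s["clock"])
c=cap("scene"); print(house(c,C))
E
```

```text
0.14005565728220223 -175.3 4.6 [-0.09204558 -0.34782927 -0.48451248] [-11.2  28.5 107.   -0.   44.6  74.3] 3.6833
(177.89999389648438, (83, 2), array([-0.0089, -0.003 ]), array([-0.029,  0.032]), array([ 0.0401, -0.0028]))
```

Request:
move_arm([
  {"jaw":-0.55,"tx":0.0003,"ty":-0.0153,"tz":0,"rx":0,"ry":0,"rz":0.0069},
  {"jaw":-0.55,"tx":0.0013,"ty":-0.0305,"tz":0,"rx":0,"ry":0,"rz":0.0139},
  {"jaw":-0.55,"tx":0.003,"ty":-0.0457,"tz":0,"rx":0,"ry":0,"rz":0.0208},
  {"jaw":-0.55,"tx":0.0053,"ty":-0.0608,"tz":0,"rx":0,"ry":0,"rz":0.0278},
  {"jaw":-0.55,"tx":0.0083,"ty":-0.0758,"tz":0,"rx":0,"ry":0,"rz":0.0347},
  {"jaw":-0.55,"tx":0.0119,"ty":-0.0906,"tz":0,"rx":0,"ry":0,"rz":0.0417},
  {"jaw":-0.55,"tx":0.0162,"ty":-0.1052,"tz":0,"rx":0,"ry":0,"rz":0.0486},
  {"jaw":-0.55,"tx":0.0211,"ty":-0.1197,"tz":0,"rx":0,"ry":0,"rz":0.0556},
])

```text
clock: 4.4
ee_pos: [0.4847, 0.0313, 0.1122]
tcp_rot: [[0.964, -0.265, -0.0], [-0.265, -0.964, -0.0], [-0.0, 0.0, -1.0]]
contact_force: [-0.6, -0.3, 0.1]
finger_gap: 0.0209
gripper_force: 0.2
```

Request:
move_arm([
  {"jaw":-0.55,"tx":0.0003,"ty":-0.0153,"tz":0,"rx":0,"ry":0,"rz":0.0069},
  {"jaw":-0.55,"tx":0.001,"ty":-0.0274,"tz":0,"rx":0,"ry":0,"rz":0.0125},
  {"jaw":-0.55,"tx":0.0019,"ty":-0.0366,"tz":0,"rx":0,"ry":0,"rz":0.0167},
  {"jaw":-0.55,"tx":0.0029,"ty":-0.0451,"tz":0,"rx":0,"ry":0,"rz":0.0206},
  {"jaw":-0.55,"tx":0.0039,"ty":-0.0523,"tz":0,"rx":0,"ry":0,"rz":0.0239},
  {"jaw":-0.55,"tx":0.0048,"ty":-0.0578,"tz":0,"rx":0,"ry":0,"rz":0.0264},
  {"jaw":-0.55,"tx":0.0053,"ty":-0.0608,"tz":0,"rx":0,"ry":0,"rz":0.0278},
  {"jaw":-0.55,"tx":0.0053,"ty":-0.0608,"tz":0,"rx":0,"ry":0,"rz":0.0278},
])

```text
clock: 5.07
ee_pos: [0.4934, 0.0542, 0.1122]
tcp_rot: [[0.904, -0.428, 0.0], [-0.428, -0.904, -0.0], [0.0, -0.0, -1.0]]
contact_force: [0.5, 0.1, -0.4]
finger_gap: 0.0211
gripper_force: 0.0
```

```bash
python3 - <<'E'
from h import *
C=np.array([.6197,-.0055])
s=robot.read_state(); p=s["ee_pos"][:2]-C; print(np.linalg.norm(p),ang(p),ang(s["tcp_rot"][:2,0]),s["contact_force"],s["clock"])
for n in("scene","side"):
    c=cap(n); print(house(c,C)); np.savez(n+"2.npz",**c)
E
```

```text
0.1396547577032442 154.7 -25.3 [ 0.54773627  0.11161775 -0.44523279] 5.0667
(148.6999969482422, (72, 2), array([-0.0151,  0.0059]), array([-0.033,  0.026]), array([ 0.033 , -0.0217]))
(148.8000030517578, (71, 2), array([-0.0113,  0.0011]), array([-0.028,  0.031]), array([ 0.0306, -0.0242]))
```

Request:
move_arm([
  {"jaw":-0.3,"tx":0,"ty":0,"tz":0,"rx":0,"ry":0,"rz":0},
  {"jaw":-0.1,"tx":0,"ty":0,"tz":0,"rx":0,"ry":0,"rz":0},
  {"jaw":-0.1,"tx":0,"ty":0,"tz":-0.08,"rx":0,"ry":0,"rz":0},
  {"jaw":-0.1,"tx":0,"ty":0,"tz":-0.17,"rx":0,"ry":0,"rz":0},
  {"jaw":-0.1,"tx":0,"ty":0,"tz":-0.26,"rx":0,"ry":0,"rz":0},
  {"jaw":-0.1,"tx":0,"ty":0.1,"tz":-0.35,"rx":0,"ry":0,"rz":0},
  {"jaw":-0.1,"tx":0,"ty":0.2,"tz":-0.4,"rx":0,"ry":0,"rz":0},
  {"jaw":-0.1,"tx":0,"ty":0.3,"tz":-0.4,"rx":0,"ry":0,"rz":0},
])

```text
clock: 5.83
ee_pos: [0.4478, -0.0444, 0.2742]
tcp_rot: [[0.905, -0.425, 0.007], [-0.425, -0.905, -0.002], [0.007, -0.001, -1.0]]
contact_force: [0.8, -1.1, 0.0]
finger_gap: 0.0414
gripper_force: 0.0
```

Request:
move_arm([
  {"jaw":-0.1,"tx":0,"ty":0.1,"tz":0,"rx":0,"ry":0,"rz":0},
  {"jaw":-0.1,"tx":0,"ty":0.2,"tz":0,"rx":0,"ry":0,"rz":0},
  {"jaw":-0.1,"tx":0,"ty":0.3,"tz":0,"rx":0,"ry":0,"rz":0},
  {"jaw":-0.1,"tx":0,"ty":0.3,"tz":0,"rx":0,"ry":0,"rz":0},
])

```text
clock: 6.17
ee_pos: [0.3931, -0.1576, 0.2709]
tcp_rot: [[0.901, -0.434, -0.0], [-0.434, -0.901, -0.003], [0.001, 0.002, -1.0]]
contact_force: [0.5, -0.0, 0.5]
finger_gap: 0.0414
gripper_force: 0.0
```

```bash
python3 - <<'E'
from h import *
C=np.array([.6197,-.0055]); o=[]
s=robot.read_state(); print(s["ee_pos"],s["contact_force"],s["clock"])
for n,x,y in(("scene",250,130),("side",235,150)):
    for _ in range(3):
        c=cap(n); print(n,house(c,C))
    np.savez(n+"3.npz",**c)
    P=pts(c); D=np.linalg.norm(P[...,:2]-C,axis=2); ok=c["range_z"]>0
    m=ok&(abs(P[...,2]-.072)<.014)&(D>.145)&(D<.178)
    nn,lab,st,ce=cv2.connectedComponentsWithStats(m.astype(np.uint8))
    g=[P[lab==i].mean(0)[:2] for i in range(1,nn) if st[i,4]>20]
    print([ang(p-C) for p in g],(np.mean(g,0)))
    o.append(cv2.resize(c["pixels"][y:y+130,x:x+130,::-1],None,fx=3,fy=3,interpolation=cv2.INTER_CUBIC))
cv2.imwrite("pics/d.png",np.hstack(o))
E
```

```text
[ 0.39312908 -0.15761328  0.27085319] [ 0.47211325 -0.01756056  0.48562891] 6.1667
scene (148.10000610351562, (69, 2), array([-0.0096,  0.0029]), array([-0.027,  0.033]), array([ 0.0333, -0.022 ]))
scene (148.60000610351562, (69, 2), array([-0.0113,  0.0045]), array([-0.029,  0.027]), array([ 0.0333, -0.0219]))
scene (148.8000030517578, (69, 2), array([-0.0106,  0.0041]), array([-0.027,  0.031]), array([ 0.0336, -0.022 ]))
[157.2, 96.4, -142.1, 36.8, -81.9, -22.5] [ 0.62152289 -0.00555043]
side (149.39999389648438, (69, 2), array([-0.013 ,  0.0015]), array([-0.03 ,  0.029]), array([ 0.0307, -0.0238]))
side (152.10000610351562, (69, 2), array([-0.0069, -0.0005]), array([-0.024,  0.035]), array([ 0.0309, -0.0238]))
side (151.39999389648438, (72, 2), array([-0.0108,  0.0007]), array([-0.028,  0.031]), array([ 0.0307, -0.024 ]))
[-23.9, -83.6, -142.3] [ 0.63094119 -0.11178526]
```

View pics/d.png

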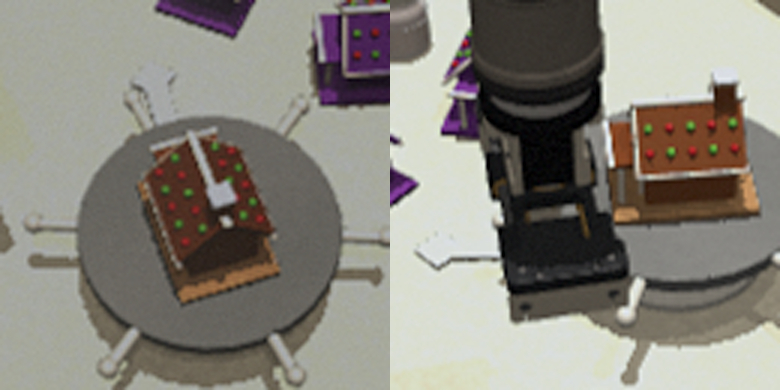

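The scene view shows the door facing up-left, close to the pointer (diamond at crop (155,80)), with a few degrees left to go. The side view is blocked by the gripper, so I clear it for a precise measurement.

Request:
move_arm([
  {"jaw":-0.1,"tx":-0.04,"ty":-0.09,"tz":0,"rx":0,"ry":0,"rz":0},
  {"jaw":-0.1,"tx":-0.08,"ty":-0.18,"tz":0,"rx":0,"ry":0,"rz":0},
  {"jaw":-0.1,"tx":-0.12,"ty":-0.27,"tz":0,"rx":0,"ry":0,"rz":0},
  {"jaw":-0.1,"tx":-0.16,"ty":-0.36,"tz":0,"rx":0,"ry":0,"rz":0},
  {"jaw":-0.1,"tx":-0.2,"ty":-0.45,"tz":0,"rx":0,"ry":0,"rz":0},
  {"jaw":-0.1,"tx":-0.25,"ty":-0.54,"tz":0,"rx":0,"ry":0,"rz":0},
  {"jaw":-0.1,"tx":-0.3,"ty":-0.63,"tz":0,"rx":0,"ry":0,"rz":0},
  {"jaw":-0.1,"tx":-0.34,"ty":-0.72,"tz":0,"rx":0,"ry":0,"rz":0},
])

```text
clock: 7.13
ee_pos: [0.3945, 0.1697, 0.2707]
tcp_rot: [[0.905, -0.425, -0.0], [-0.425, -0.905, 0.0], [-0.0, -0.0, -1.0]]
contact_force: [2.1, -0.0, -0.5]
finger_gap: 0.0413
gripper_force: 0.0
```

```bash
python3 - <<'E'
from h import *
o=[]
s=robot.read_state(); print(s["ee_pos"],s["contact_force"],s["clock"])
C=np.array([.6197,-.0055])
for n,x,y in(("scene",270,145),("side",235,155)):
    c=cap(n); np.savez(n+"4.npz",**c); print(n,house(c,C))
    o.append(cv2.resize(c["pixels"][y:y+100,x:x+(75 if n=="scene" else 125),::-1],None,fx=4,fy=4,interpolation=cv2.INTER_CUBIC))
cv2.imwrite("pics/e.png",np.hstack(o))
E
```

```text
[0.39447365 0.1696608  0.27067458] [ 2.07046188e+00 -1.17460797e-03 -4.75346101e-01] 7.1333
scene (149.5, (69, 2), array([-0.0112,  0.0042]), array([-0.028,  0.03 ]), array([ 0.0333, -0.0221]))
side (149.5, (75, 2), array([-0.0115,  0.0011]), array([-0.029,  0.03 ]), array([ 0.0305, -0.0239]))
```

View pics/e.png

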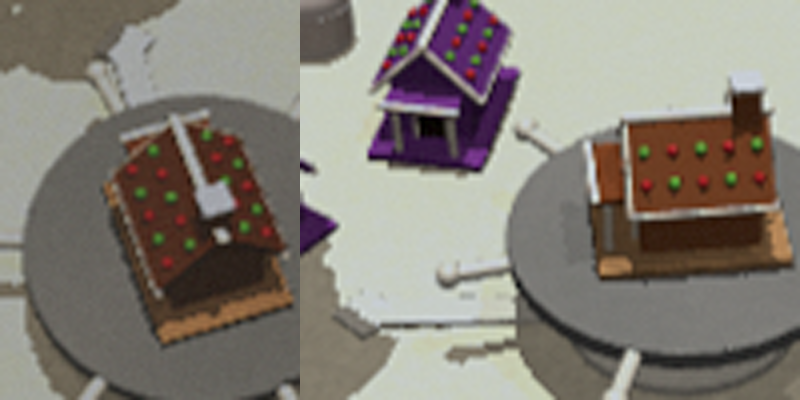

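```bash
python3 - <<'E'
from h import *
from itertools import product
L=[("scene",(165,346),(292,298),.078,"back(+90)"),("scene",(174,118),(205,185),.180,"ridge"),
("side",(603,277),(791,266),.078,"board long"),("side",(633,215),(778,205),.130,"eave"),("side",(625,121),(732,112),.180,"ridge"),("side",(380,325),(515,322),.005,"pointer edge")]
for n,a,b,z,t in L:
    c=dict(np.load(n+"4.npz")); f=(lambda p:(270+p[0]/4,145+p[1]/4)) if n=="scene" else (lambda p:(235+(p[0]-300)/4,155+p[1]/4))
    A,B=[ray(c,*f(p),z)[:2] for p in(a,b)]; print(n,t,ang(A-B),np.linalg.norm(A-B).round(4))
# robust board long side by LSD-like line fit on depth: plate/board colour boundary
c=dict(np.load("side4.npz")); hsv=cv2.cvtColor(c["pixels"],cv2.COLOR_RGB2HSV)
br=((hsv[...,1]>90)&(hsv[...,0]<25)).astype(np.uint8)
e=[(u,max(np.flatnonzero(br[190:230,u])+190)+.5) for u in range(313,356) if br[190:230,u].any()]
vx,vy,x,y=cv2.fitLine(np.float32(e),cv2.DIST_HUBER,0,.01,.01).ravel()
A,B=[ray(c,x+k*vx,y+k*vy,.078)[:2] for k in(-20,20)]; print("board fit",ang(A-B))
c=dict(np.load("scene4.npz")); hsv=cv2.cvtColor(c["pixels"],cv2.COLOR_RGB2HSV)
br=((hsv[...,1]>90)&(hsv[...,0]<25)).astype(np.uint8)
e=[(u,max(np.flatnonzero(br[205:240,u])+205)+.5) for u in range(313,342) if br[205:240,u].any()]
vx,vy,x,y=cv2.fitLine(np.float32(e),cv2.DIST_HUBER,0,.01,.01).ravel()
A,B=[ray(c,x+k*vx,y+k*vy,.078)[:2] for k in(-12,12)]; print("back fit-90",ang(A-B)-90,ang(A-B)+90)
# pointer edge fit in side1: dark lower edge
c=dict(np.load("side1.npz")); 
g=c["pixels"].astype(int).sum(2); e=[(u,225+np.argmin(g[225:245,u])) for u in range(257,274)]; print(e[:3],e[-3:])
vx,vy,x,y=cv2.fitLine(np.float32(e),cv2.DIST_HUBER,0,.01,.01).ravel(); A,B=[ray(c,x+k*vx,y+k*vy,.003)[:2] for k in(-8,8)]; C=np.array([.6188,-.0073]);print("ptr fit",ang(A-B))
d=(A-B)/np.linalg.norm(A-B); w=A-C; print("edge offset",d[0]*w[1]-d[1]*w[0])
for c in(143,144,145,146): t=np.radians(c); print(c,np.cos(t)*w[1]-np.sin(t)*w[0])
E
```

```text
scene back(+90) -117.3 0.0908
scene ridge 151.5 0.0534
side board long 147.8 0.1236
side eave 148.9 0.0929
side ridge 150.5 0.0683
side pointer edge 144.8 0.0937
board fit 149.3
back fit-90 -210.9 -30.900000000000006
[(257, np.int64(236)), (258, np.int64(236)), (259, np.int64(236))] [(271, np.int64(236)), (272, np.int64(236)), (273, np.int64(236))]
ptr fit 143.0
edge offset 0.01671081212480169
143 0.0167296079660183
144 0.01321013280387541
145 0.00968663370731089
146 0.006160183968282731
```

The pointer is at about 144.5° and the house at about 149.2°, so 4.7° clockwise remains. I go back to the same peg.

Request:
move_arm([
  {"jaw":-0.1,"tx":0.09,"ty":0.04,"tz":0,"rx":0,"ry":0,"rz":0},
  {"jaw":-0.1,"tx":0.18,"ty":0.085,"tz":0,"rx":0,"ry":0,"rz":0},
  {"jaw":-0.1,"tx":0.27,"ty":0.13,"tz":0,"rx":0,"ry":0,"rz":0},
  {"jaw":-0.1,"tx":0.3465,"ty":0.168,"tz":0,"rx":0,"ry":0,"rz":0},
  {"jaw":-0.1,"tx":0.3465,"ty":0.168,"tz":0.06,"rx":0,"ry":0,"rz":0},
  {"jaw":-0.1,"tx":0.3465,"ty":0.168,"tz":0.13,"rx":0,"ry":0,"rz":0},
  {"jaw":-0.1,"tx":0.3465,"ty":0.168,"tz":0.2,"rx":0,"ry":0,"rz":0},
  {"jaw":-0.1,"tx":0.3465,"ty":0.168,"tz":0.2,"rx":0,"ry":0,"rz":0},
])

```text
clock: 7.9
ee_pos: [0.4896, 0.0466, 0.186]
tcp_rot: [[0.904, -0.427, -0.01], [-0.427, -0.904, 0.0], [-0.009, 0.004, -1.0]]
contact_force: [-1.0, -0.4, -0.6]
finger_gap: 0.0409
gripper_force: 0.0
```

Request:
move_arm([
  {"jaw":-0.1,"tx":0,"ty":0,"tz":0.06,"rx":0,"ry":0,"rz":0},
  {"jaw":-0.1,"tx":0,"ty":0,"tz":0.13,"rx":0,"ry":0,"rz":0},
  {"jaw":-0.1,"tx":0,"ty":0,"tz":0.197,"rx":0,"ry":0,"rz":0},
  {"jaw":-0.1,"tx":0,"ty":0,"tz":0.197,"rx":0,"ry":0,"rz":0},
  {"jaw":-0.25,"tx":0,"ty":0,"tz":0.197,"rx":0,"ry":0,"rz":0},
  {"jaw":-0.4,"tx":0,"ty":0,"tz":0.197,"rx":0,"ry":0,"rz":0},
  {"jaw":-0.55,"tx":0,"ty":0,"tz":0.197,"rx":0,"ry":0,"rz":0},
  {"jaw":-0.55,"tx":0,"ty":0,"tz":0.197,"rx":0,"ry":0,"rz":0},
])

```text
clock: 8.57
ee_pos: [0.4934, 0.0462, 0.1136]
tcp_rot: [[0.904, -0.428, 0.003], [-0.428, -0.904, -0.0], [0.003, -0.001, -1.0]]
contact_force: [-0.6, -0.2, -0.3]
finger_gap: 0.022
gripper_force: 0.0
```

```bash
python3 - <<'E'
from h import *
C=np.array([.6197,-.0055])
s=robot.read_state(); p=s["ee_pos"][:2]-C; print(np.linalg.norm(p),ang(p),ang(s["tcp_rot"][:2,0]),s["contact_force"],s["finger_gap"],s["clock"])
c=cap("scene");print([house(cap("scene"),C)[0] for _ in range(3)])
E
```

```text
0.1364819362818999 157.7 -25.3 [-0.63121705 -0.23017162 -0.34638843] 0.021958804391024375 8.5667
[149.1999969482422, 148.89999389648438, 149.6999969482422]
```

Request:
move_arm([
  {"jaw":-0.55,"tx":-0.002,"ty":-0.008,"tz":0,"rx":0,"ry":0,"rz":0.002},
  {"jaw":-0.55,"tx":-0.003,"ty":-0.015,"tz":0,"rx":0,"ry":0,"rz":0.004},
  {"jaw":-0.55,"tx":-0.004,"ty":-0.023,"tz":0,"rx":0,"ry":0,"rz":0.006},
  {"jaw":-0.55,"tx":-0.005,"ty":-0.031,"tz":0,"rx":0,"ry":0,"rz":0.008},
  {"jaw":-0.55,"tx":-0.006,"ty":-0.038,"tz":0,"rx":0,"ry":0,"rz":0.01},
  {"jaw":-0.55,"tx":-0.007,"ty":-0.043,"tz":0,"rx":0,"ry":0,"rz":0.012},
  {"jaw":-0.55,"tx":-0.008,"ty":-0.0468,"tz":0,"rx":0,"ry":0,"rz":0.013},
  {"jaw":-0.55,"tx":-0.008,"ty":-0.0468,"tz":0,"rx":0,"ry":0,"rz":0.013},
])

```text
clock: 9.43
ee_pos: [0.4976, 0.0648, 0.1117]
tcp_rot: [[0.866, -0.501, -0.0], [-0.501, -0.866, 0.0], [-0.0, -0.0, -1.0]]
contact_force: [-0.3, 0.8, 0.7]
finger_gap: 0.0205
gripper_force: 0.0
```

Request:
move_arm([
  {"jaw":-0.3,"tx":0,"ty":0,"tz":0,"rx":0,"ry":0,"rz":0},
  {"jaw":-0.1,"tx":0,"ty":0,"tz":0,"rx":0,"ry":0,"rz":0},
  {"jaw":-0.1,"tx":0,"ty":0,"tz":0,"rx":0,"ry":0,"rz":0},
  {"jaw":-0.1,"tx":0,"ty":0,"tz":-0.09,"rx":0,"ry":0,"rz":0},
  {"jaw":-0.1,"tx":0,"ty":0,"tz":-0.18,"rx":0,"ry":0,"rz":0},
  {"jaw":-0.1,"tx":0,"ty":0,"tz":-0.27,"rx":0,"ry":0,"rz":0},
  {"jaw":-0.1,"tx":0,"ty":0,"tz":-0.36,"rx":0,"ry":0,"rz":0},
  {"jaw":-0.1,"tx":0,"ty":0,"tz":-0.4,"rx":0,"ry":0,"rz":0},
])

```text
clock: 10.1
ee_pos: [0.4987, 0.0643, 0.2766]
tcp_rot: [[0.866, -0.5, 0.007], [-0.5, -0.866, -0.0], [0.006, -0.003, -1.0]]
contact_force: [1.3, -1.4, 0.1]
finger_gap: 0.0411
gripper_force: 0.0
```

Request:
move_arm([
  {"jaw":-0.1,"tx":-0.09,"ty":-0.04,"tz":0,"rx":0,"ry":0,"rz":0},
  {"jaw":-0.1,"tx":-0.18,"ty":-0.08,"tz":0,"rx":0,"ry":0,"rz":0},
  {"jaw":-0.1,"tx":-0.27,"ty":-0.12,"tz":0,"rx":0,"ry":0,"rz":0},
  {"jaw":-0.1,"tx":-0.32,"ty":-0.16,"tz":0,"rx":0,"ry":0,"rz":0},
  {"jaw":-0.1,"tx":-0.32,"ty":-0.16,"tz":0,"rx":0,"ry":0,"rz":0},
])

```text
clock: 10.52
ee_pos: [0.4164, 0.187, 0.2721]
tcp_rot: [[0.868, -0.497, -0.0], [-0.497, -0.868, 0.001], [-0.001, -0.001, -1.0]]
contact_force: [0.0, 0.2, -0.5]
finger_gap: 0.0414
gripper_force: 0.0
```

```bash
python3 - <<'E'
from h import *
C=np.array([.6197,-.0055]); o=[]
s=robot.read_state(); print(s["ee_pos"],s["contact_force"],s["clock"])
for n,x,y in(("scene",260,140),("side",235,155)):
    print(n,[house(cap(n),C)[0] for _ in range(6)])
    c=cap(n); np.savez(n+"5.npz",**c); P=pts(c); D=np.linalg.norm(P[...,:2]-C,axis=2)
    m=(c["range_z"]>0)&(abs(P[...,2]-.072)<.014)&(D>.145)&(D<.178)
    nn,lab,st,ce=cv2.connectedComponentsWithStats(m.astype(np.uint8))
    print([ang(P[lab==i].mean(0)[:2]-C) for i in range(1,nn) if st[i,4]>20])
    o.append(cv2.resize(c["pixels"][y:y+100,x:x+100,::-1],None,fx=4,fy=4,interpolation=cv2.INTER_CUBIC))
    hsv=cv2.cvtColor(c["pixels"],cv2.COLOR_RGB2HSV); br=((hsv[...,1]>90)&(hsv[...,0]<25)).astype(np.uint8)
    lo,hi,u0,u1=(205,240,313,341) if n=="scene" else (190,230,313,356)
    e=[(u,max(np.flatnonzero(br[lo:hi,u])+lo)+.5) for u in range(u0,u1) if br[lo:hi,u].any()]
    vx,vy,a,b=cv2.fitLine(np.float32(e),cv2.DIST_HUBER,0,.01,.01).ravel()
    A,B=[ray(c,a+k*vx,b+k*vy,.078)[:2] for k in(-12,12)]; print("edge",ang(A-B))
cv2.imwrite("pics/f.png",np.hstack(o))
E
```

```text
[0.41642916 0.18695343 0.27208906] [ 0.02214906  0.15337388 -0.46276491] 10.5167
scene [143.39999389648438, 144.39999389648438, 144.6999969482422, 142.1999969482422, 143.10000610351562, 142.89999389648438]
[152.3, 91.7, -147.0, 32.1, -86.9, -27.2]
edge -125.9
side [145.60000610351562, 145.3000030517578, 145.0, 143.6999969482422, 143.8000030517578, 144.1999969482422]
[93.5, -28.7, 153.9, -88.3, -147.1]
edge 145.7
```

View pics/f.png

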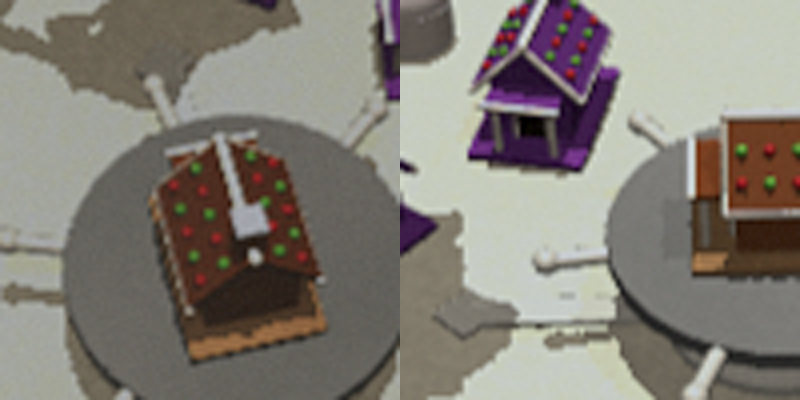

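The last picture shows the long board edge (side crop y≈275) parallel to the pointer's edge (y≈324). The house measures about 144.3° against the pointer's roughly 144.5°, and the robot is clear of everything.

```bash
python3 -c "
from plant import robot
print(robot.close_job())"
```

```text
the job is handed in; nothing more can be done
None
```

I turned the stand about 82° clockwise by one peg, so the doorway faces along the pointer to within about 1° by my measurements; I did not touch the house, and the job was handed in at about 11 s with the robot clear of everything.

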